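# Set up a sine bar on gauge blocks and lay the taper wedge on it

### The arm

A 6-joint arm with a two-finger parallel gripper is mounted at the origin on a cart in front of the work surface, level with it; the furniture and walls round the work are solid. World frame = base frame: x ahead of the robot, y to its left, z up, the work surface at z = 0. Lengths are in mm, angles in degrees, forces in N, time in s.
With the tool pointing down it reaches from about 275 to 1000 mm from the base axis. Payload 8.4 kg.
Tool frame: the origin (TCP) lies midway between the tips of the shut fingers; the grasp point (between the pads) lies 19 mm behind it (arm.tcp_to_grasp is the distance from the TCP to the grasp point, in mm); z points along the fingers, y is the line along which they close (so a half turn about z gives the same grasp; the last joint's range is limited). The gripper opens to 85 mm and grips with 20 to 120 N. Pads are 22 mm wide; open, the fingers measure 114 mm over their backs; the gripper's body (76 mm by 85 mm) begins 54 mm behind the grasp point. The pads swing forward as they close: fully open they stand 13 mm farther back than shut.
Start: joints at [72.571, 20.225, 93.587, -0, 66.188, -0.138], TCP at [185.773, 596.755, 231.281] pointing down, gripper open.
Joint ranges: [-150.9, 150.9], [-52.94, 120.26], [3.33, 152.33], [-74.26, 254.26], [0, 154.13], [-172.89, 172.89]. Speed limits (degrees/s): [127.2, 127.2, 159.86, 180, 180, 180].

### API

Orientations are given as [roll, pitch, yaw] about the fixed x, y, z axes, in that order (R = Rz(yaw) Ry(pitch) Rx(roll)).
In Python, from cell import arm, effector, ik, readout, imaging, order gives the robot as it stands. The module is installed in compiled form; this text tells all that it offers. Calls block until the motion is done:
- arm.move_pose(position, orientation): joint-space move of the TCP to a pose.
- arm.move_linear(position, frame=None, vel=150): straight line of the TCP; frame=None keeps the orientation; vel is the mean speed in mm/s.
- arm.goto_joints(angles): joint-space move.
- effector.open_gripper() and effector.close_gripper(): open the fingers fully, or close them until they stop; the grip force is fixed at half the most.
- arm.sleep(seconds).
- ik(position, orientation): joint angles nearest the present ones, or None.
- readout.state(): the state.
- imaging.capture(name): name is "side" or "top"; returns (picture, depth): 400x640x3 uint8, red, green, blue; 400x640 float32, mm along the optical axis (not along the pixel's ray), 0 where there is no reading.
- imaging.camera_model(name): a dict with "intrinsics" (3x3 intrinsics, pixels), "T" (4x4, takes a point from camera to world coordinates). Camera axes: x right, y up, looking along -z (the intrinsics and any distortion apply to the point x, -y, -z); pixel columns grow to the right and rows downward; lengths in mm; the calibration is good to about 2 mm. A picture is of the moment at which its call begins. camera_model takes no time and is no camera call.
A pose or a line that the arm cannot do raises arm.PlanningError and nothing moves.
- order.sign_off(): hands the job in; it is judged then, once.
Trained networks look in the newest picture that a camera, given by its name, has taken for a name from the list of things; names that differ only in an ending like _2 or _b are one class to them, and where a whole thing is asked for, a point or a joint stands for the part that bears it (a point fixed in the world has none). Each returns a list of dicts, best first, with "score" (0 to 1); they miss things now and then, are a little off and sometimes report something else, mostly with a low value. They report only what shows in the picture. A call takes as long as a camera call.
- imaging.cut_out(camera, target): "pixels" (400x640 bool, what is visible of it) and "extent" ([centre column, centre row, width, height] in pixels, round what is visible of it).
The state is a dict: "time": time; "joint_positions": joint angles; "joint_velocities": joint speeds; "joint_torque": joint torques, N m; "ee_pos": TCP position; "eef_rot": TCP orientation; "force": force on the tool from outside, world axes, zero at the start; "moment": the same for the moment, N m; "gripper_width": opening from 0.0 (shut) to 1.0 (fully open); "grip_force": force on a finger pad.
Only numpy, scipy, OpenCV 4.12 (cv2) and the standard library are available. Lean on these libraries where they do the work, as an engineer would, in place of code of your own. Each camera call takes 0.05 s, during which the arm holds its last target. There are 200 camera calls.

### The job

Set up the sine bar on the granite surface plate so that the brass taper wedge can be checked, the bar lying roughly along the plate's long side with its raised end towards the dial indicator stand. First build the 30 mm stack on the plate, the low steel gauge block below and the black ceramic one squarely on top of it; then rest the roller at the bar's plain end on the middle of the ceramic block and the roller at its end-stop end on the plate, and finally lay the wedge lengthwise on the bar, thick end down close to the end stop, so that its top comes level. Leave the tall steel block, the loupe and everything else where they are.

Things in the scene. Friction and masses are not known exactly. Their poses are not given: they have to be found in the camera images.
- plate: Dark grey granite surface plate on rubber feet, fixed, 150 mm (its x) by 220 mm (its y, the long side) by 30 mm high. Origin: centre of its underside, on the desk; its flat top is 30 mm above the origin.
- steel_block_mid (a point): Low bright steel gauge block, 24 x 24 mm square and 20 mm high, small hole down the middle, standing on the desk. Point: its centre, 10 mm above its underside; z up, x and y square to its sides.
- ceramic_block_mid (a point): Black ceramic gauge block, 24 x 24 mm square and 10 mm high, small hole down the middle, lying flat. Point: its centre, 5 mm above its underside; z up, x and y square to its sides.
- sine_bar_mid (a point): Sine bar, mm: 126 long (x), 30 wide (y), 0.45 kg, on two 20 mm rollers with axes at x = -50 and +50, 8 mm below this point. Top face 18 above the point. Dark end stop at the -x end, inner face x = -59, 8 proud of the top; +x end plain. Flat sides: x = -39 to 39, z = -6 to 18. Point: mid-length, mid-width, 18 above the rollers' underside; z up. On a 30 mm stack it slopes 0.305 rad.
- wedge_mid (a point): Brass taper wedge, 50 mm long (its x), 28 mm wide (its y, parallel flat sides), 23.7 mm thick at its -x end and 8 mm at its +x end; flat underside, top sloping at 17.5 degrees with two dark screw holes. Point: middle of length and width, 8 mm above the underside (half the mid-length thickness). z is normal to the underside. About 0.15 kg.
- tall_block: Tall bright steel gauge block, 24 x 24 mm square and 50 mm high, not needed: leave it. Origin: centre of its underside.
- loupe: Stand loupe, a black and clear cylinder of 41 mm diameter, 36 mm high, bystander: leave it. Origin: centre of its underside.
- indicator: Dial indicator on a grey magnetic stand with an upright post, 220 mm high, base 60 x 50 mm, fixed, standing farther left or farther right than the plate and the loose things. Origin: centre of its underside.
- can: Spray can with orange cap, 66 mm diameter, 189 mm high, fixed, at the opposite side from the indicator; bystander. Origin: centre of its underside.

How it is judged:
By the outcome, as a careful person would: the job done as asked, in the order asked, and still so for the second after the job is handed in, with the robot touching nothing.
It also fails if it takes over 104 s, if anything falls off the work surface, if the arm or the gripper's body presses on something with over 40 N, if the wrist force passes 120 N, or if a joint passes its speed limit or range.

## Working session

There is one attempt and no reset: what is moved stays moved. The work goes in short steps, each a Python script; the robot and the scene stay as the last script left them, time stands still between calls to the robot, and variables do not carry over. Pictures are saved under pics/ and viewed, at most 14 in all, crops included, and the job is handed in when it is done.

```bash
mkdir -p pics; cat > h.py <<'E'
import numpy as np, cv2
from cell import arm, effector, ik, readout, imaging, order
def snap(cam,name=None):
    p,d=imaging.capture(cam)
    if name: cv2.imwrite(f'pics/{name}.png',p[:,:,::-1])
    return p,d
def cloud(cam,d):
    m=imaging.camera_model(cam);K=np.array(m['intrinsics']);T=np.array(m['T'])
    v,u=np.mgrid[0:400,0:640]
    x=(u-K[0,2])/K[0,0]*d; y=(v-K[1,2])/K[1,1]*d
    P=np.stack([x,-y,-d,np.ones_like(d)],-1)@T.T
    P=P[...,:3]; P[d<=0]=np.nan
    return P
E
python3 - <<'E'
from h import *
for c in ['top','side']:
    m=imaging.camera_model(c); print(c,np.round(m['intrinsics'],1).tolist(),np.round(m['T'],3).tolist(),[k for k in m])
    p,d=snap(c,c+'0'); P=cloud(c,d); np.savez(c+'0',p=p,d=d,P=P)
    for t in ['plate','steel_block_mid','ceramic_block_mid','sine_bar_mid','wedge_mid','tall_block','loupe','indicator','can']:
        for r in imaging.cut_out(c,t)[:2]:
            if r['score']<.3: continue
            q=P[r['pixels']]; q=q[~np.isnan(q[:,0])]
            if len(q)<5: continue
            zt=np.percentile(q[:,2],95); s=q[q[:,2]>zt-4]
            rc=cv2.minAreaRect(s[:,:2].astype(np.float32))
            print(t,round(r['score'],2),np.round(r['extent']),'med',np.round(np.median(q,0)),'ztop',round(zt,1),'rect',np.round(rc[0],1),np.round(rc[1],1),round(rc[2],1))
print(readout.state()['time'])
E
```

```text
top [[415.0, 0.0, 321.7], [0.0, 415.0, 202.1], [0.0, 0.0, 1.0]] [[0.005, 0.998, -0.057, 435.429], [-1.0, 0.006, 0.007, -5.29], [0.007, 0.057, 0.998, 1540.314], [0.0, 0.0, 0.0, 1.0]] ['intrinsics', 'T']
plate 0.74 [253. 216.  64.  47.] med [467. 236.  30.] ztop 35.7 rect [466.6 236. ] [149.4 217.8] 6.9
steel_block_mid 0.45 [344. 196.  10.   4.] med [553. -90.  18.] ztop 26.5 rect [552.8 -89.7] [22.  21.9] 0.2
ceramic_block_mid 0.49 [362. 227.   5.   8.] med [ 432. -163.   10.] ztop 15.4 rect [ 432.4 -164.2] [20.7 21.1] 45.4
sine_bar_mid 0.59 [398. 229.  13.  32.] med [ 426. -285.   36.] ztop 42.8 rect [ 426.  -285.4] [ 29.5 122.4] 87.5
wedge_mid 0.47 [382. 205.  10.   6.] med [ 518. -231.   17.] ztop 23.6 rect [ 515.1 -223.4] [25.8 18.5] 1.8
loupe 0.67 [343. 194.   6.   4.] med [553. -90.  20.] ztop 28.3 rect [559.5 -93.3] [23.2 10.7] 60.1
indicator 0.8 [186. 185.  32.  24.] med [561. 445.  57.] ztop 220.5 rect [555.8 429. ] [89.5 66.5] 76.5
can 0.89 [459. 176.  36.  24.] med [ 614. -476.  160.] ztop 191.3 rect [ 618. -496.] [42.5 51.3] 75.1
side [[494.6, 0.0, 319.8], [0.0, 494.6, 194
[... 663 characters left out ...]
 12.] ztop 21.5 rect [ 516.7 -223.3] [25.8 31. ] 72.2
wedge_mid 0.63 [326. 250.  18.  14.] med [ 522. -236.   13.] ztop 21.8 rect [ 518. -228.] [30.2 31.1] 31.9
wedge_mid 0.48 [374. 291.  34.  77.] med [ 620. -520.  115.] ztop 187.1 rect [ 623.1 -500.4] [43.1 54.9] 73.2
tall_block 0.52 [300. 202.  10.  13.] med [449.  -6.  30.] ztop 50.2 rect [ 4.49e+02 -3.00e-01] [27.3 20.4] 55.8
loupe 0.52 [335. 281.  11.  18.] med [ 540. -378.   23.] ztop 35.4 rect [ 542.6 -370.3] [34.6 35.8] 45.8
indicator 0.94 [330. 121.  18.  50.] med [565. 439.  60.] ztop 210.5 rect [567.8 443. ] [73.7 36.8] 5.8
can 0.76 [374. 291.  35.  81.] med [ 620. -520.  115.] ztop 187.1 rect [ 622.8 -500.1] [43.9 55.2] 68.5
1.0
```

```bash
python3 - <<'E'
import cv2,numpy as np
a=cv2.imread('pics/top0.png')[150:260,200:440]; b=cv2.imread('pics/side0.png')[130:310,240:400]
cv2.imwrite('pics/topc.png',cv2.resize(a,None,fx=3.3,fy=3.3,interpolation=cv2.INTER_CUBIC))
cv2.imwrite('pics/sidec.png',cv2.resize(b,None,fx=3.3,fy=3.3,interpolation=cv2.INTER_CUBIC))
E
```

```text
(no output)
```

View pics/topc.png

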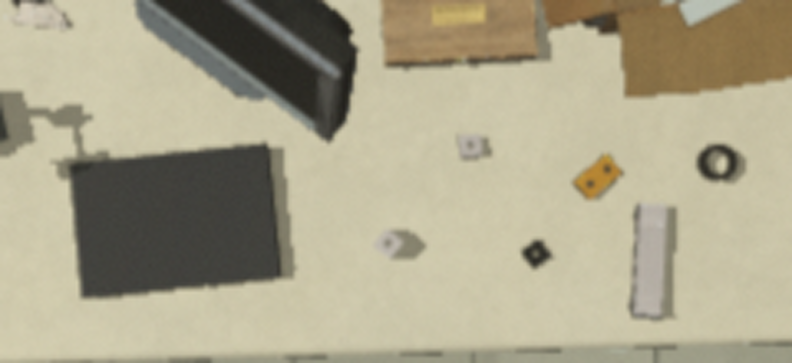

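View pics/sidec.png

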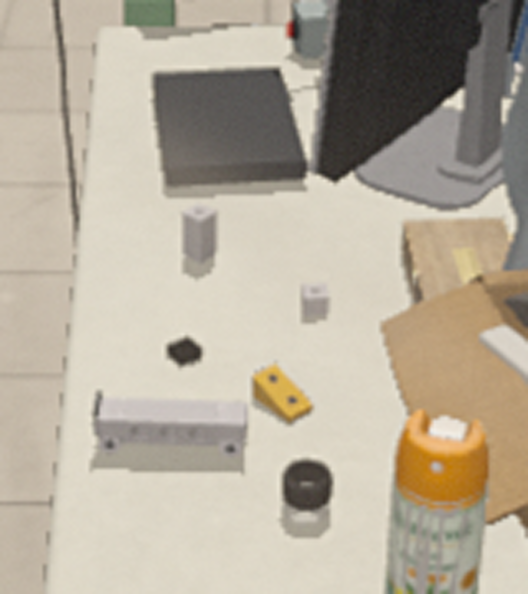

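```bash
cat >> h.py <<'E'
def pca(cam,t,P,zmin,zmax):
    r=imaging.cut_out(cam,t)[0]; q=P[r['pixels']]; q=q[(q[:,2]>zmin)&(q[:,2]<zmax)][:,:2]
    c=q.mean(0); w,V=np.linalg.eigh(np.cov(q.T)); a=V[:,1]
    return c,np.degrees(np.arctan2(a[1],a[0])),[np.ptp((q-c)@V[:,1]),np.ptp((q-c)@V[:,0])],cv2.minAreaRect(q.astype(np.float32)),len(q)
E
python3 - <<'E'
from h import *
for c in ['top','side']:
    p,d=snap(c);P=cloud(c,d)
    if c=='top':
        q=P[(P[...,2]>60)&(P[...,1]<400)&(P[...,1]>-450)&(P[...,0]>250)]
        for y in range(0,400,40):
            s=q[(q[:,1]>=y)&(q[:,1]<y+40)]; print('obst',y,np.round(s[s[:,0].argmin()]) if len(s) else '', np.round(s[:,2].max()) if len(s) else '')
        k=P[150:260,200:440]; print('desk z',np.round(np.nanmedian(k[...,2][(k[...,2]<12)&(k[...,2]>-12)]),1))
    for t,a,b in [('plate',22,40),('sine_bar_mid',30,50),('wedge_mid',5,40),('steel_block_mid',14,30),('ceramic_block_mid',5,20)]:
        x=pca(c,t,P,a,b); print(c,t,np.round(x[0],1),round(x[1],1),np.round(x[2],0),np.round(x[3][0],1),np.round(x[3][1]),round(x[3][2],1),x[4])
    # colour masks
    hsv=cv2.cvtColor(cv2.resize(p,None,fx=6,fy=6,interpolation=cv2.INTER_CUBIC),cv2.COLOR_RGB2HSV)
    m=imaging.camera_model(c);K=np.array(m['intrinsics']);T=np.array(m['T'])
    def toz(uv,z):
        uv=(np.asarray(uv,float)+.5)/6-.5
        r=np.stack([(uv[:,0]-K[0,2])/K[0,0],-(uv[:,1]-K[1,2])/K[1,1],-np.ones(len(uv))],1)@T[:3,:3].T
        return (T[:3,3]+r*((z-T[2,3])/r[:,2])[:,None])[:,:2]
    def col(t,mask,z):
        e=imaging.cut_out(c,t)[0]['extent']; u0,u1=int((e[0]-e[2]/2-3)*6),int((e[0]+e[2]/2+3)*6);v0,v1=int((e[1]-e[3]/2-3)*6),int((e[1]+e[3]/2+3)*6)
        M=np.zeros(mask.shape,np.uint8);M[v0:v1,u0:u1]=mask[v0:v1,u0:u1]
        ct=max(cv2.findContours(M,cv2.RETR_EXTERNAL,cv2.CHAIN_APPROX_NONE)[0],key=cv2.contourArea)[:,0]
        R=cv2.minAreaRect(toz(ct,z).astype(np.float32)); print(' col',c,t,np.round(R[0],1),np.round(R[1],1),round(R[2],1))
    col('wedge_mid',(hsv[...,0]<28)&(hsv[...,1]>120)&(hsv[...,2]>90),12)
    col('ceramic_block_mid',(hsv[...,2]<110),10 if c=='top' else 5)
    col('plate',(hsv[...,2]<100),30)
E
```

```text
obst 0 [586.  40. 388.] 452.0
obst 40 [552.  66.  69.] 454.0
obst 80 [566.  83.  75.] 457.0
obst 120 [594. 122.  77.] 457.0
obst 160 [623. 162.  71.] 455.0
obst 200 [654. 201.  73.] 455.0
obst 240 [682. 240.  76.] 649.0
obst 280 [712. 281.  69.] 648.0
obst 320 [745. 325.  66.] 627.0
obst 360 [539. 400. 286.] 601.0
desk z 0.4
top plate [467.2 236.7] 96.6 [221. 150.] [467.4 237.2] [150. 221.] 6.4 2464
top sine_bar_mid [ 425.5 -286. ] 176.8 [127.  31.] [ 424.6 -286.4] [ 31. 127.] 87.2 288Traceback (most recent call last):
  File "<stdin>", line 10, in <module>
  File "h.py", line 15, in pca
    r=imaging.cut_out(cam,t)[0]; q=P[r['pixels']]; q=q[(q[:,2]>zmin)&(q[:,2]<zmax)][:,:2]
      ~~~~~~~~~~~~~~~~~~~~~~^^^
IndexError: list index out of range
```

```bash
python3 - <<'E'
from h import *
EXT={'top':{'wedge_mid':[382,205,14,14],'ceramic_block_mid':[362,227,10,10],'steel_block_mid':[343,195,12,10]},'side':{'wedge_mid':[326,250,18,15],'ceramic_block_mid':[295,236,11,8],'steel_block_mid':[335,220,11,12]}}
for c in ['top','side']:
    p=np.load(c+'0.npz')['p']
    hsv=cv2.cvtColor(cv2.resize(p,None,fx=6,fy=6,interpolation=cv2.INTER_CUBIC),cv2.COLOR_RGB2HSV)
    m=imaging.camera_model(c);K=np.array(m['intrinsics']);T=np.array(m['T'])
    def toz(uv,z):
        uv=(np.asarray(uv,float)+.5)/6-.5
        r=np.stack([(uv[:,0]-K[0,2])/K[0,0],-(uv[:,1]-K[1,2])/K[1,1],-np.ones(len(uv))],1)@T[:3,:3].T
        return (T[:3,3]+r*((z-T[2,3])/r[:,2])[:,None])[:,:2]
    def col(t,mask,z):
        e=EXT[c][t]; u0,u1=int((e[0]-e[2]/2-3)*6),int((e[0]+e[2]/2+3)*6);v0,v1=int((e[1]-e[3]/2-3)*6),int((e[1]+e[3]/2+3)*6)
        M=np.zeros(mask.shape,np.uint8);M[v0:v1,u0:u1]=mask[v0:v1,u0:u1]
        ct=max(cv2.findContours(M,cv2.RETR_EXTERNAL,cv2.CHAIN_APPROX_NONE)[0],key=cv2.contourArea)[:,0]
        R=cv2.minAreaRect(toz(ct,z).astype(np.float32)); print(' col',c,t,np.round(R[0],1),np.round(R[1],1),round(R[2],1))
    col('wedge_mid',(hsv[...,0]<22)&(hsv[...,1]>130)&(hsv[...,2]>90),16)
    col('ceramic_block_mid',(hsv[...,2]<110),10)
    tp=cv2.resize(p,None,fx=6,fy=6,interpolation=cv2.INTER_CUBIC).astype(int)
    col('steel_block_mid',(tp[...,0]-tp[...,2]<20)&(hsv[...,2]>130),20)
L=[]
for c,(u,v) in [('top',(344,196)),('top',(362,227)),('top',(382,204)),('side',(335,220)),('side',(295,236)),('side',(326,250))]:
    p=np.load(c+'0.npz')['p'][v-12:v+12,u-12:u+12,::-1]; L.append(cv2.resize(p,(260,260),interpolation=cv2.INTER_CUBIC))
cv2.imwrite('pics/c1.png',np.vstack([np.hstack(L[:3]),np.hstack(L[3:])]))
E
```

```text
col top wedge_mid [ 520.1 -232.9] [27.  47.7] 40.5
 col top ceramic_block_mid [ 434.4 -164.9] [23.7 25. ] 37.0
 col top steel_block_mid [553.4 -90.6] [23.  23.4] 3.9
 col side wedge_mid [ 521.4 -241.6] [35.6 69.8] 29.2
 col side ceramic_block_mid [ 439.5 -173.3] [28.3 31.4] 34.9
 col side steel_block_mid [ 559.3 -106.2] [26.7 58.1] 1.6
```

View pics/c1.png

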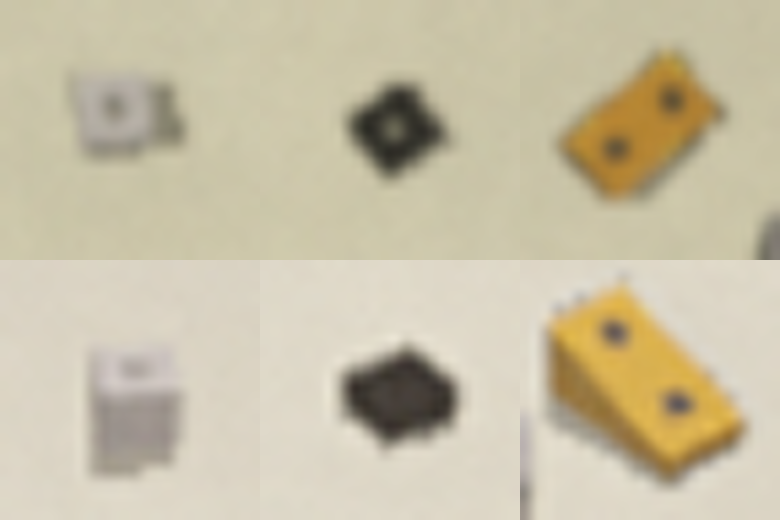

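```bash
cat >> h.py <<'E'
from scipy.spatial.transform import Rotation as Ro
PC=np.array([467.3,237.,30.]); PY=6.5
BY=PY+90; U=np.array([np.cos(np.radians(BY)),np.sin(np.radians(BY)),0]); TH=np.arcsin(.3)
def rpy(R): return R.as_euler('xyz',degrees=True)
def flat(yaw): return rpy(Ro.from_euler('z',yaw,degrees=True)*Ro.from_euler('x',180,degrees=True))
def best(p,yaws):
    "yaw whose ik has the last joint nearest mid-range"
    s=[(abs(j[5]),y) for y in yaws for j in [ik(list(p),list(flat(y)))] if j is not None]
    return min(s)[1]
def mp(p,o): arm.move_pose(list(map(float,p)),list(map(float,o)))
def ml(p,o=None,vel=150): arm.move_linear(list(map(float,p)),None if o is None else list(map(float,o)),vel)
def st(m=''):
    s=readout.state(); print(m,'t',round(s['time'],1),'p',np.round(s['ee_pos'],1),'w',round(s['gripper_width'],3),'gf',round(s['grip_force'],1),'F',np.round(s['force'],1),'j6',round(s['joint_positions'][5]))
def block(c,yaw,zt,target,zadd):
    "square up by two squeezes, carry to target (xy), release; zt is TCP height over the underside"
    c=np.array([c[0],c[1],0.]); up=lambda p,h:np.array([p[0],p[1],h])
    y1=best(up(c,zt),[yaw+90*k for k in range(-2,3)])
    y2=min([y1+90,y1-90],key=lambda y:abs(ik(list(up(c,zt)),list(flat(y)))[5]))
    mp(up(c,90),flat(y1)); ml(up(c,zt)); effector.close_gripper(); st('sq1'); effector.open_gripper()
    ml(up(c,zt+35),vel=250); mp(up(c,zt+35),flat(y2)); ml(up(c,zt)); effector.close_gripper(); st('sq2')
    ml(up(c,150),vel=300)
    mp([400,-40,200],flat(y2)); 
    t=up(target,zadd+zt+.4)
    yt=best(t,[PY+90*k for k in range(-2,3)])
    mp([400,110,200],flat(yt)); mp(up(t,zadd+zt+60),flat(yt)); ml(up(t,zadd+zt+8)); ml(t,vel=30); st('down'); effector.open_gripper(); st('rel')
    ml(up(t,zadd+zt+90),vel=300)
E
python3 - <<'E'
from h import *
mp([400,60,220],flat(best([400,60,220],[4,94,-86])))
st()
block([554,-91],4,6,PC+47.7*U,30)
st()
snap('top','t1');snap('side','s1')
E
```

```text
t 3.3 p [400.3  60.5 220.1] w 1.003 gf 0.0 F [0.3 1.1 0.4] j6 4
sq1 t 5.6 p [554.5 -91.1   6.7] w 0.259 gf 59.2 F [-1.1  0.3  7.3] j6 -13
sq2 t 8.9 p [554.4 -91.1   6.7] w 0.262 gf 59.2 F [-1.1  0.1  6.1] j6 77
down t 13.1 p [462.3 284.6  36.7] w 0.263 gf 59.0 F [1.7 0.  1.3] j6 25
rel t 13.8 p [461.9 284.4  36.4] w 0.999 gf 0.0 F [ 0.5 -0.1 -0.7] j6 25
 t 14.2 p [462.5 284.7 127.2] w 1.001 gf 0.0 F [-1.2 -0.2 -1.3] j6 25
```

```bash
python3 - <<'E'
from h import *
mp([400,110,200],flat(best([400,110,200],[PY,PY+90,PY-90])))
mp([400,-40,200],flat(best([400,-40,200],[37,-53])))
block([435,-165.5],37,2,PC+47.7*U,50)
mp([400,60,220],flat(best([400,60,220],[PY,PY+90,PY-90])))
st()
L=[]
for c,u,v in [('top',242,215),('side',320,165)]:
    p,d=snap(c,c+'2'); L.append(cv2.resize(p[v-40:v+40,u-40:u+40,::-1],(400,400),interpolation=cv2.INTER_CUBIC))
cv2.imwrite('pics/c2.png',np.hstack(L))
E
```

```text
sq1 t 17.9 p [ 435.2 -165.7    2.6] w 0.257 gf 58.5 F [-2.4 -0.3  9.3] j6 32
sq2 t 21.2 p [ 435.3 -165.6    2.7] w 0.259 gf 58.5 F [-1.4  0.3  9. ] j6 -58
down t 25.1 p [462.3 284.6  52.7] w 0.252 gf 59.1 F [1.4 0.1 1.2] j6 25
rel t 25.7 p [461.9 284.4  52.4] w 0.999 gf 0.0 F [-0.2 -0.2 -0.3] j6 25
 t 27.1 p [400.3  60.5 219.5] w 1.004 gf 0.0 F [0.4 0.3 0.1] j6 2
```

View pics/c2.png

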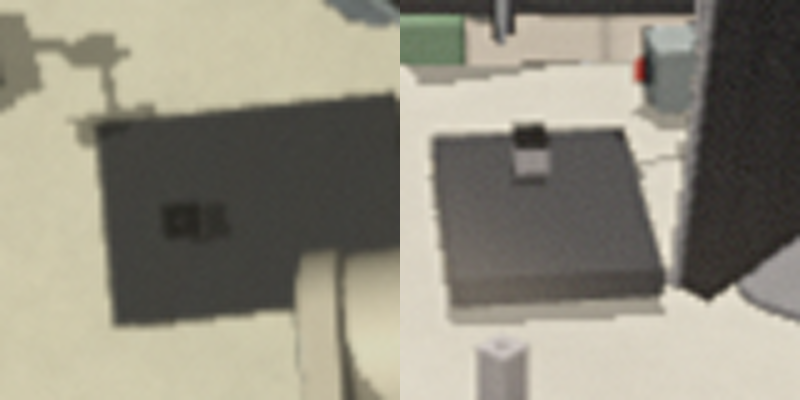

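```bash
cat >> h.py <<'E'
def proj(cam,X):
    m=imaging.camera_model(cam);K=np.array(m['intrinsics']);T=np.linalg.inv(np.array(m['T']))
    q=np.atleast_2d(X)@T[:3,:3].T+T[:3,3]; q=q*[1,-1,-1]
    return np.stack([K[0,0]*q[:,0]/q[:,2]+K[0,2],K[1,1]*q[:,1]/q[:,2]+K[1,2]],1)
E
python3 - <<'E'
from h import *
print('pred top',proj('top',[462.2,284.5,60]),'side top',proj('side',[462.2,284.5,60]),'side face steel mid',proj('side',[463.5,272.6,40]))
t=cv2.imread('pics/top2.png',0);s=cv2.imread('pics/side2.png',0)
print(t[212:227,230:252]); print(s[152:178,298:316])
bt,bs=[np.load(c+'0.npz')['p'].mean(2).astype(int) for c in('top','side')]
# predicted corners of bar top face, for bar centre (426,-286) yaw -3
R=Ro.from_euler('z',-3,degrees=True).as_matrix()
for c in('top','side'):
    print(c,[ (k,np.round(proj(c,[426,-286,18]+R@np.array(k)),1).tolist()) for k in [(63,-15,18),(63,15,18),(-63,-15,26),(-63,15,26),(-63,-15,8),(50,-15,-8),(-50,-15,-8)]])
print(bt[208:250,396:406:3].T); 
print(bs[258:262,264:274]);print(bs[258:262,308:322])
L=[]
for c,u,v in [('top',398,229),('side',294,259)]:
    p=np.load(c+'0.npz')['p'];L.append(cv2.resize(p[v-30:v+30,u-30:u+30,::-1],(400,400),interpolation=cv2.INTER_NEAREST))
cv2.imwrite('pics/c3.png',np.hstack(L))
E
```

```text
pred top [[237.39997354 217.97671018]] side top [[304.90117809 150.26289974]] side face steel mid [[305.24859716 156.60166389]]
[[63 64 64 64 64 66 64 64 63 65 64 65 63 64 62 64 62 64 63 64 63 64]
 [64 64 64 64 62 64 66 65 64 64 63 63 65 63 64 63 63 61 63 63 64 64]
 [64 64 65 64 65 64 64 64 63 61 60 61 63 63 63 63 64 64 64 63 64 63]
 [65 65 66 64 61 59 57 55 54 55 51 54 61 58 58 56 59 62 64 65 64 65]
 [63 64 66 62 52 47 45 41 42 41 40 43 54 52 51 49 50 59 64 63 65 63]
 [64 64 65 63 50 40 38 40 41 38 37 42 50 48 50 46 50 60 63 63 64 64]
 [65 66 64 63 52 42 38 42 45 41 39 42 53 50 46 48 50 59 62 64 65 64]
 [63 64 65 65 54 42 39 48 46 40 38 41 51 50 48 46 47 56 61 64 63 63]
 [64 64 64 63 53 43 38 39 43 39 39 40 53 52 47 48 49 49 58 63 62 64]
 [65 65 67 62 56 44 40 39 42 42 42 42 54 52 49 49 48 51 59 64 63 61]
 [63 66 65 65 62 51 47 50 51 52 49 47 52 50 52 56 56 57 61 62 63 65]
 [65 64 63 66 64 63 60 62 63 62 56 54 55 57 60 62 64 62 64 64 64 64]
 [64 64 65 63 65 65 64 63 64 63 63 62 63 63 62 64 63 64 63 64 64 63]
 [65 64 63 64 65 64 65 64 65 64 64 63 64 64 65 63 65 63 65 64 63 64]
 [64 6
[... 2928 characters left out ...]
0 129 127 127
  128 129 127 126 124 124 124 124 123 123 124 125 125 125 125 124 123 124
  125 129 157 187 189 190]
 [187 187 187 186 180 172 169 169 170 169 169 169 170 169 170 170 172 172
  179 186 185 186 184 184 183 186 186 186 185 185 187 187 187 187 188 188
  187 182 180 188 189 191]]
[[212 212 214 201 150 132 140 143 144 142]
 [212 212 215 212 164 133 140 143 141 141]
 [214 213 214 217 172 133 136 141 143 143]
 [213 212 214 216 179 134 134 142 142 144]]
[[175 177 180 181 182 183 160 199 214 213 212 211 213 214]
 [147 147 150 149 150 149 140 197 213 212 211 211 212 213]
 [142 143 142 142 138 137 150 203 214 211 211 211 212 212]
 [142 143 141 142 139 138 155 204 214 211 210 211 213 212]]
```

View pics/c3.png

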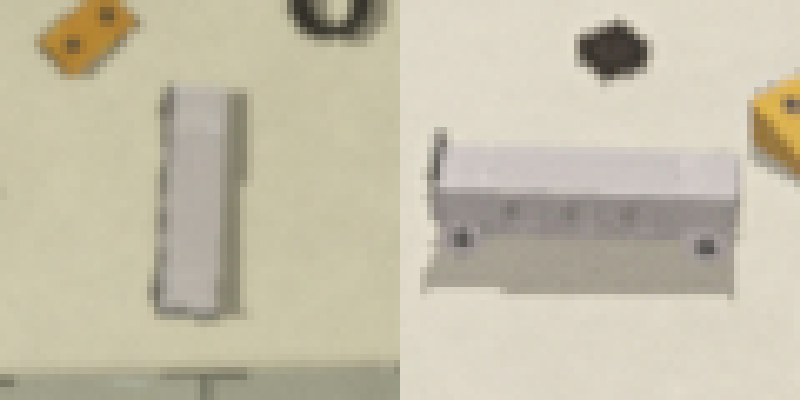

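```bash
cat >> h.py <<'E'
RX=Ro.from_euler('x',180,degrees=True); RZ=lambda a:Ro.from_euler('z',a,degrees=True)
RB=RZ(BY)*Ro.from_euler('y',-TH)
BP=PC+[0,0,25]+8*RB.apply([0,0,1])     # bar point when placed
def choose(c,yaw,tgt):
    "k (half turns) with which pick and place both solve"
    s=[]
    for k in (0,180):
        a=ik(list(map(float,c)),list(rpy(RZ(yaw)*RX*RZ(k)))); b=ik(list(map(float,tgt)),list(rpy(RB*RX*RZ(k))))
        print(k,None if a is None else round(a[5]),None if b is None else round(b[5]))
        if a is not None and b is not None: s.append((max(abs(a[5]),abs(b[5])),k))
    return min(s)[1]
E
python3 - <<'E'
from h import *
zt=16.; yaw=-2.8; c=np.array([429.,-286.5,zt]); tgt=BP+RB.apply([0,0,zt-18])
print(BP,tgt)
k=choose(c,yaw,tgt)
o1=rpy(RZ(yaw)*RX*RZ(k)); o2=rpy(RB*RX*RZ(k)); mid=rpy(RZ((yaw+BY)/2)*RX*RZ(k))
up=lambda p,h:np.array([p[0],p[1],h])
mp([400,-40,200],o1); mp(up(c,110),o1); ml(c); effector.close_gripper(); st('grip')
ml(c+[0,0,40],vel=80); st('lift'); ml(up(c,200),vel=250)
mp([400,-40,220],mid); mp([400,110,220],o2); mp(tgt+[0,0,70],o2); ml(tgt+[0,0,12],vel=100); st('hover')
L=[]
for cam,u,v in [('top',250,215),('side',315,165)]:
    p,d=snap(cam,cam+'3'); L.append(cv2.resize(p[v-40:v+40,u-40:u+40,::-1],(400,400),interpolation=cv2.INTER_CUBIC))
cv2.imwrite('pics/c4.png',np.hstack(L))
E
```

```text
[467.57168771 234.61542755  62.63151361] [467.50376578 235.21157066  60.72363521]
0 59 -13
180 -121 167
grip t 30.9 p [ 429.2 -286.8   16.6] w 0.336 gf 58.8 F [-0.5  0.6  6.9] j6 59
lift t 31.5 p [ 428.9 -286.4   56. ] w 0.333 gf 59.4 F [-0.2 -0.2 -4. ] j6 59
hover t 35.6 p [467.9 235.1  73.1] w 0.333 gf 59.5 F [-0.   0.5 -3.3] j6 -12
```

View pics/c4.png

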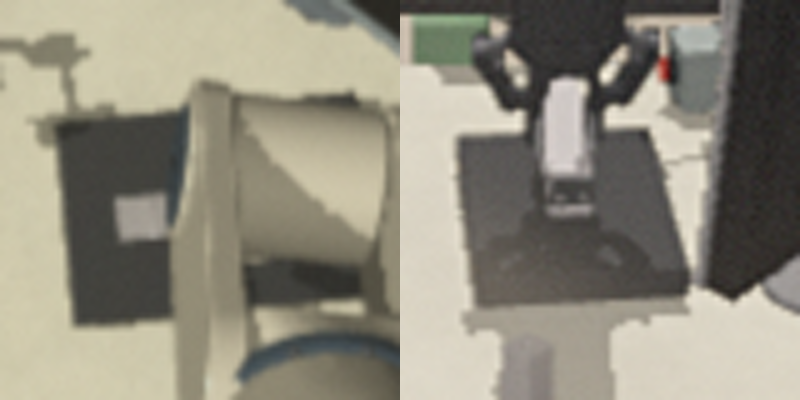

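```bash
python3 - <<'E'
from h import *
g=cv2.imread('pics/top3.png',0); print(g[212:225,228:243])
B=BP+[0,0,12.]
print(np.round(proj('top',[B+RB.apply([63,y,18]) for y in(-15,0,15)]),2))
# also ceramic reference was pred 237.40,217.98
E
```

```text
[[ 63  64  63  65  65  66  67  66  65  66  66  66  67  67  69]
 [ 65  66  65  64  67  70  72  71  72  74  83  88  88  97  96]
 [ 67  65  65  67  73 105 113 111 114 116 123 128 130 134 133]
 [ 64  65  66  65  82 135 151 151 152 153 156 155 147 149 146]
 [ 63  65  65  67  81 131 151 155 154 155 158 157 150 150 147]
 [ 65  64  64  66  77 125 151 154 155 157 157 157 155 152 147]
 [ 64  65  66  67  74 125 152 156 156 156 159 159 156 153 146]
 [ 66  63  66  67  72 117 150 157 155 156 158 158 160 154 149]
 [ 66  65  65  65  71 107 147 156 158 158 158 160 162 156 150]
 [ 68  66  64  65  68  96 143 155 155 153 155 156 162 153 143]
 [ 67  65  65  64  66  85 126 136 132 126 127 129 138 126 111]
 [ 65  66  66  67  66  78  94  94  88  77  74  71  71  69  66]
 [ 66  66  64  65  65  66  67  69  70  64  65  64  65  65  64]]
[[232.79 213.59]
 [233.21 217.93]
 [233.63 222.27]]
```

```bash
python3 - <<'E'
from h import *
zt=16.; tgt=BP+RB.apply([0,0,zt-18])-1.2*U
ml(tgt+[0,0,6],vel=60); ml(tgt+[0,0,.4],vel=15); st('down'); 
if abs(readout.state()['force'][2])<25:
    effector.open_gripper(); st('rel')
    ml(tgt+RB.apply([0,0,90]),vel=250)
    mp([400,110,220],flat(best([400,110,220],[BY,BY-180]))); mp([400,-40,200],flat(best([400,-40,200],[PY,PY-90])));st()
    L=[]
    for cam,u,v in [('top',250,215),('side',315,165)]:
        p,d=snap(cam,cam+'4'); L.append(cv2.resize(p[v-40:v+40,u-40:u+40,::-1],(400,400),interpolation=cv2.INTER_CUBIC))
    cv2.imwrite('pics/c5.png',np.hstack(L))
    g=cv2.imread('pics/top4.png',0); print(g[212:225,228:243]); print(g[212:225,260:274])
    print(np.round(proj('top',[BP+RB.apply([x,y,z]) for x,z in ((63,18),(-63,26)) for y in(-15,15)]),2))
E
```

```text
down t 36.5 p [467.7 234.1  61.2] w 0.338 gf 60.2 F [-1.3 -0.6  1.2] j6 -13
rel t 37.0 p [467.6 234.1  61.1] w 0.998 gf 0.0 F [ 0.3 -0.2 -0.5] j6 -13
 t 39.3 p [400.2 -39.7 199.3] w 1.001 gf 0.0 F [ 0.5  0.6 -1.3] j6 77
[[ 63  65  63  64  67  61  64  64  65  62  64  64  65  66  66]
 [ 62  62  63  64  63  65  67  71  71  70  70  72  79  85  87]
 [ 64  63  65  64  63  70  91 112 117 112 111 114 121 124 125]
 [ 65  64  63  64  66  78 126 150 156 150 150 151 153 149 147]
 [ 65  65  64  64  65  78 131 153 153 153 154 155 156 150 150]
 [ 64  65  65  63  65  73 122 149 152 152 154 155 156 149 147]
 [ 65  66  65  64  64  73 123 149 154 154 154 156 156 153 150]
 [ 62  65  66  63  65  72 116 146 154 154 154 157 157 158 150]
 [ 64  65  63  62  65  69 106 146 154 155 154 156 158 160 153]
 [ 64  64  64  65  63  67  94 139 153 153 152 154 154 158 151]
 [ 66  65  63  64  65  66  80 128 140 132 130 125 124 129 123]
 [ 64  65  64  65  64  66  76 101  99  91  85  75  70  67  66]
 [ 65  64  65  64  65  64  66  69  70  66  66  65  65  61  63]]
[[113 116 122 123 124 125 134 142 147 100  63  58  51  50]
 [147 148 148 150 151 150 151 152 150 100  60  51  49  49]
 [149 150 150 156 153 152 151 154 150 101  64  52  48  48]
 [150 148 149 153 154 153 153 152 152 104  69  53  49  50]
 [149 149 151 154 155 153 152 153 150 109  74  57  49  49]
 [150 149 152 155 156 154 152 155 150 114  81  57  50  49]
 [151 151 151 152 156 153 152 151 150 113  78  57  49  48]
 [149 149 148 150 152 147 142 137 130  99  67  53  50  50]
 [126 124 121 121 123 115 106  97  86  75  60  56  55  54]
 [ 76  72  65  61  65  64  64  61  61  57  60  62  63  62]
 [ 58  56  56  57  60  64  62  62  63  63  63  65  64  64]
 [ 63  63  62  61  64  64  65  63  63  63  63  62  64  61]
 [ 63  64  64  64  63  63  64  63  63  65  63  64  64  64]]
[[233.51 213.69]
 [234.34 222.3 ]
 [269.73 210.22]
 [270.59 218.64]]
```

View pics/c5.png

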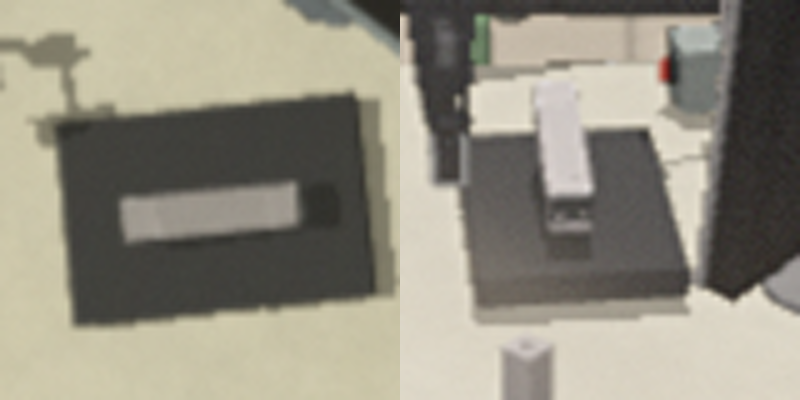

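```bash
python3 - <<'E'
from h import *
zt=4.; yaw=-49.5; c=np.array([522.5,-233.,zt]); tgt=BP+RB.apply([-31.5,0,18+zt])
k=choose(c,yaw,tgt)
o1=rpy(RZ(yaw)*RX*RZ(k)); o2=rpy(RB*RX*RZ(k)); 
yq=best(c,[yaw+90,yaw-90]); oq=flat(yq)
up=lambda p,h:np.array([p[0],p[1],h])
mp(up(c,100),oq); ml(c); effector.close_gripper(); st('sq'); effector.open_gripper(); ml(up(c,50),vel=250); mp(up(c,50),o1); ml(c); effector.close_gripper(); st('grip')
ml(up(c,180),vel=250); st('lift')
mp([400,-40,220],rpy(RZ((yaw+BY)/2)*RX*RZ(k))); mp([400,110,220],o2); mp(tgt+[0,0,70],o2); ml(tgt+[0,0,10],vel=100); st('hover')
L=[]
for cam,u,v in [('top',250,215),('side',315,165)]:
    p,d=snap(cam,cam+'5'); L.append(cv2.resize(p[v-40:v+40,u-40:u+40,::-1],(400,400),interpolation=cv2.INTER_CUBIC))
cv2.imwrite('pics/c6.png',np.hstack(L))
E
```

```text
0 115 -16
180 -65 164
sq t 41.7 p [ 521.3 -231.4    7.2] w 0.492 gf 57.0 F [-14.6  15.9  44.7] j6 25
grip t 45.0 p [ 522.9 -233.2    4.8] w 0.305 gf 59.5 F [-1.3 -0.4  7.2] j6 115
lift t 45.8 p [ 521.6 -232.6  178.8] w 0.312 gf 59.1 F [-0.1 -0.3 -1.2] j6 115
hover t 49.3 p [472.1 198.1  84.6] w 0.305 gf 59.2 F [-0.5 -0.3 -1.5] j6 -15
```

View pics/c6.png

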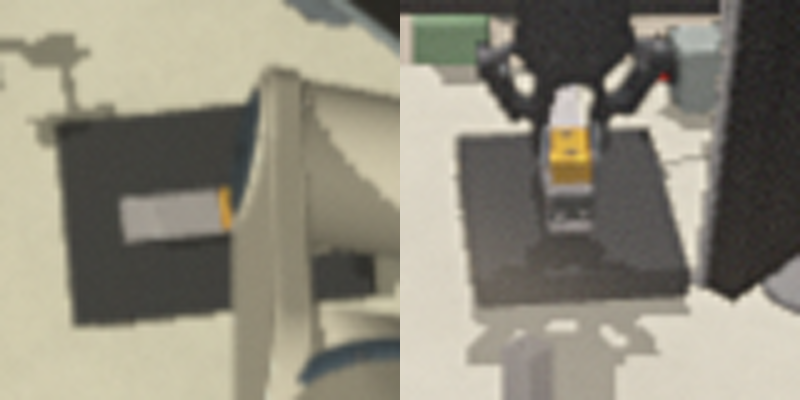

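```bash
python3 - <<'E'
from h import *
g=cv2.imread('pics/top5.png').astype(int)[...,::-1]; print((g[...,0]-g[...,2])[213:223,248:258])
W=BP+RB.apply([-31.5,0,26])+[0,0,10]
for y in(-14,0,14): print(np.round(proj('top',[W+RB.apply([25,y,z]) for z in(-8,0)]),2).tolist())
g=cv2.imread('pics/side5.png').astype(int)[...,::-1]; print((g[...,0]-g[...,2])[146:168,311:316].T)
print(np.round(proj('side',[W+RB.apply([x,0,z]) for x,z in((25,0),(-25,15.7),(-25,-8))]),2).tolist())
E
```

```text
[[ 12  12  12  13  14  36  98  78  21  -7]
 [ 17  16  15  16  19  43 113  90  22  -5]
 [ 16  18  17  16  17  39 111  93  22  -2]
 [ 15  17  15  15  17  32 107 104  35   7]
 [ 17  16  16  16  16  26  98 119  50  20]
 [ 17  15  16  17  16  24  93 124  57  31]
 [ 16  15  14  16  16  21  81 123  57  30]
 [ 16  16  17  15  16  19  53  85  41  27]
 [ 13  14  13  14  14  14  26  26  23  26]
 [ 10   9   8   8   5   6   9   9  18  25]]
[[253.08, 212.03], [253.42, 211.88]]
[[253.47, 216.01], [253.81, 215.88]]
[[253.86, 219.99], [254.21, 219.89]]
[[ 21  20  19  15  59 132 153 149 148 144 146 121  88  88  86  50  15   7
    4   7   6   9]
 [ 21  20  22  20  43  90 101 106 111 124 129 105  85  92  85  53  14   5
    6   4   5   4]
 [  9   6   7   4   1   0   3   8  17  33  39  42  37  39  38  22   9   4
    1   5   6   6]
 [  2   0   0   3   1   1   0  -1  -4   1   1   5   3   2   4   2   4   3
    3   5   3   5]
 [  4   3   0   3   0   4  -1   3   0   3   2   5   4   1   3   3   3   5
    6   5   5   3]]
[[306.61, 149.51], [308.21, 156.39], [308.0, 161.22]]
```

```bash
python3 - <<'E'
from h import *
zt=4.; tgt=BP+RB.apply([-31.5,0,18+zt])
ml(tgt+[0,0,4],vel=60); ml(tgt+[0,0,.5],vel=15); st('down')
if abs(readout.state()['force'][2])<25:
    effector.open_gripper(); st('rel')
    ml(tgt+RB.apply([0,0,100]),vel=200)
    mp([400,110,220],flat(best([400,110,220],[BY,BY-180]))); mp([400,-100,250],flat(best([400,-100,250],[PY,PY-90])));st()
    L=[]
    for cam,u,v in [('top',250,215),('side',315,165)]:
        p,d=snap(cam,cam+'6'); L.append(cv2.resize(p[v-32:v+32,u-32:u+32,::-1],(400,400),interpolation=cv2.INTER_CUBIC))
    cv2.imwrite('pics/c7.png',np.hstack(L))
    g=cv2.imread('pics/top6.png').astype(int)[...,::-1]; print((g[...,0]-g[...,2])[213:223,250:272]); print(g.sum(2)[213:223,230:272]//3)
    print(np.round(proj('top',[BP+RB.apply(q) for q in ([-6.5,0,18],[-6.5,0,26],[-56.5,0,41.7],[-59,0,26],[-63,0,26],[63,0,18])]),2).tolist())
E
```

```text
down t 50.0 p [472.  198.3  75.2] w 0.31 gf 60.1 F [-1.4 -1.7  7. ] j6 -16
rel t 50.6 p [471.7 198.2  74.6] w 1.001 gf 0.0 F [-1.4  0.2 -0.1] j6 -16
 t 52.8 p [400.1 -99.8 249.1] w 1.0 gf 0.0 F [-1.1  0.8 -0.6] j6 69
[[ 13  14  14  21  77 117 125 135 137 142 145 146 148 148 147 148 149 150
  147  79  17   7]
 [ 15  15  17  24  89 139 147 145 137 144 151 152 151 151 141 119 114 142
  147  86  23   5]
 [ 15  15  17  21  80 136 146 120  95 118 145 153 153 150 125  66  45 117
  145  94  28   8]
 [ 15  15  15  19  69 133 144  79  40  90 138 152 155 151 136  92  70 120
  143 112  43   9]
 [ 16  17  17  19  58 128 146  99  80 118 147 155 154 152 152 137 125 145
  151 120  50  11]
 [ 16  16  16  17  45 125 148 136 133 147 153 153 153 151 153 151 147 145
  145 112  45  10]
 [ 17  16  15  17  38 120 145 148 144 146 143 138 131 123 117 115 111 106
  102  72  27   9]
 [ 16  16  16  16  27  84 110 109 101  99  91  84  74  57  49  37  29  28
   24  16   9   4]
 [ 14  14  13  13  13  25  27  30  26  24  21  20  16  14  10   7   6   5
    7   5   4   5]
 [  8   8   8   6   7   7   6   6   6   5   6 
[... 1207 characters left out ...]
36 135 142 142 135 134 128 126 122 116
  116 124 123  97  63  48]
 [ 63  64  63  70 104 144 153 153 152 154 155 158 151 147 148 148 148 147
  146 148 147 148 148 147 130 121 118 122 128 129 115 110  97  90  86  72
   70  73  76  67  57  55]
 [ 65  64  64  65  93 139 151 150 151 152 153 155 150 146 140 141 133 128
  129 127 126 124 121 117 113  85  72  73  85  83  73  70  60  57  58  56
   55  57  57  57  63  63]
 [ 64  65  62  65  81 126 137 131 129 126 123 128 123 116 106 107  92  85
   86  80  74  71  67  63  59  52  50  57  58  59  55  56  56  54  59  62
   63  61  63  63  61  63]]
[[253.92, 216.08], [254.26, 215.95], [269.17, 214.34], [269.05, 214.53], [270.16, 214.43], [233.92, 217.99]]
```

View pics/c7.png

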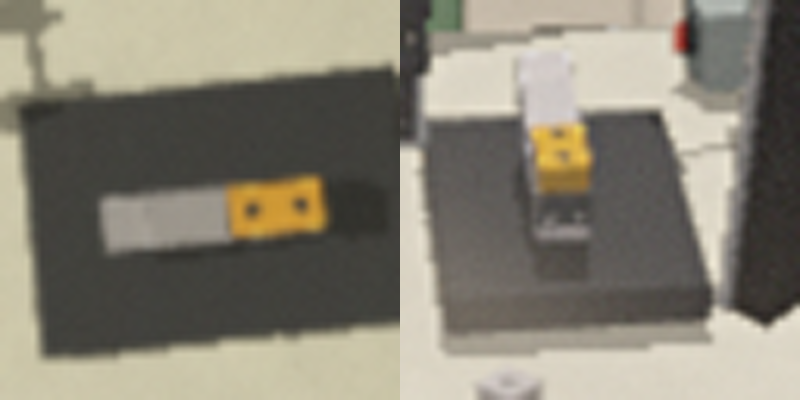

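```bash
python3 -c "
from h import *
print(order.sign_off())"
```

```text
the job is handed in; nothing more can be done
None
```

The job is handed in at about 53 s of robot time: the steel and ceramic stack, sine bar and wedge are on the plate within about 1 mm of plan in the top pictures, the wedge about 2.5 mm from the end stop; I did not measure the wedge's level or the stack hidden under the bar.

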